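Start the toast

TASK

Start the toast: on the socket strip, press down the raised end of the rocker switch that belongs to the socket with the toaster's plug in it, so that it is on; then push the lever on the toaster's end all the way down; and only then press the round key on top of the toaster fully in and let it spring back. Only press, with the fingertips: leave the other rockers and keys alone, and do not pick up or shift anything else on the counter.

Things in the scene. Friction and masses are not known exactly. Their poses are not given: they have to be found in the camera images.
- toaster: two-slot steel toaster with black ends, fixed, 176 x 320 x 180 mm high; origin under its centre on the counter, local y along its length. Lever on the -y end face (local y -0.160). Three white keys in a row along local x on the black deck on top, at local y -0.118, 50 mm apart, in varying order. Two bread slices stand in the slots and go down with the lever
- lever_top (a point): centre of the upper face of the lever tab's pressing area, 20 mm out from the toaster's end face. The black tab is 42 mm wide (toaster x), sticks out 36 mm and is 12 mm thick; this face is 172 mm above the counter when up and 137 mm when fully down
- lever (a joint): how far the lever is down, m: 0 up, 0.035 fully down at its stop; slides vertically, about 4 to 5 N moves it and it stays where it is left
- key_round_top (a point): centre of the top face of the round key (32 mm diameter), about 192 mm above the counter, standing 10 mm above its 2 mm seat on the toaster's top
- key_round (a joint): round key pressed in, m: 0 out, 0.005 fully in at its stop; springs back by itself; about 5 N takes it fully in
- key_square_top (a point): centre of the top of the square key (28 x 28 mm), same height; not to be pressed
- key_square (a joint): square key, as the round key
- key_bar_top (a point): centre of the top of the narrow bar key (14 x 46 mm, long along toaster y), same height; not to be pressed
- key_bar (a joint): bar key, as the round key
- strip: base of the socket strip, fixed, 135 x 215 mm, end caps 40 mm high; origin under its centre, local y along it. It carries three white switched sockets 60 mm apart in varying order, tops 40 mm above the counter; each has its socket at local x -0.030 and a black rocker at local x +0.031 (pivot, 49 mm above the counter)
- socket_plugged: the switched socket that holds the toaster's round black plug (36 mm diameter, standing 30 mm above the socket); 125 x 58 x 28 mm, origin under its centre on the strip's base (12 mm above the counter), axes as the strip's
- rocker_plugged_raised (a point): pressing point of the plugged socket's rocker: on the upper face of its raised half, 14.5 mm from the pivot. The rocker is a shallow V 26 mm wide, each half 20 mm long; this point is about 54 mm above the counter when off, 49 mm when on
- rocker_plugged (a joint): angle of that rocker: 0 = off (its half farther from the socket, local +x, stands up), 0.36 = on (that half pressed down level). Stiff, stays where it is left; about 3.5 N at the pressing point moves it
- socket_empty1: a switched socket like it with nothing plugged in; its rocker is to stay off
- rocker_empty1 (a joint): angle of that socket's rocker, 0 off, 0.36 on
- socket_empty2: a switched socket like it with nothing plugged in; its rocker is to stay off
- rocker_empty2 (a joint): angle of that socket's rocker, 0 off, 0.36 on
- mug: white mug, 76 mm across, 90 mm tall, loose, not to be moved
- jam_jar: amber jam jar with steel cap, 66 mm across, 100 mm tall, loose, not to be moved
- salt: white salt shaker, 40 mm across, 70 mm tall, loose, not to be moved
- spoon: wooden-handled spoon lying flat, 200 mm long; origin at mid-length, loose, not to be moved
- mill: dark wooden pepper mill, 52 mm across, 158 mm tall, loose, not to be moved
- pasta_jar: glass storage jar, 90 mm across, 150 mm tall, loose, not to be moved

How it is judged (in metres and radians):
On the way, in this order (a step that is already met when the one before it is completed fails the run):
1. the rocker of the plugged socket is on (value of joint rocker_plugged above 0.3 rad), for 0.1 s.
2. the toaster's lever is fully down (value of joint lever above 0.031 m and value of joint rocker_plugged above 0.3 rad), for 0.1 s.
3. the round key is pressed fully in with the lever down (value of joint key_round above 0.004 m and value of joint lever above 0.031 m), for 0.05 s.
At the end, for the whole second after the job is handed in: The plugged socket's rocker is on (above 0.30 of 0.36 rad), the lever is down (above 31 of 35 mm), the round key has sprung back out (within 1.5 mm), the other rockers are off (below 0.08 rad), the other keys are out (within 1.5 mm), and each loose thing is within 20 mm of where it stood (all of step 2 and value of joint each of key_round, key_square, key_bar below 0.0015 m and value of joint each of rocker_empty1, rocker_empty2 below 0.08 rad and distance of each of mug, jam_jar, salt, spoon, mill, pasta_jar from where it was at the start of the episode below 0.02 m); the robot touches nothing.
It fails at once if the lever is pushed down (more than 15 mm) while the plugged socket's rocker is off (value of joint lever above 0.015 m and value of joint rocker_plugged below 0.18 rad).
It fails at once if the round key is pressed (more than 3 mm) while the lever is not down (value of joint key_round above 0.003 m and value of joint lever below 0.028 m).
It fails at once if another rocker is switched (more than 0.15 rad) (value of joint any of rocker_empty1, rocker_empty2 above 0.15 rad).
It fails at once if another key is pressed (more than 3 mm) (value of joint any of key_square, key_bar above 0.003 m).
It fails at once if a loose thing is picked up or shifted (more than 20 mm) (distance of any of mug, jam_jar, salt, spoon, mill, pasta_jar from where it was at the start of the episode above 0.02 m).
It also fails if it takes over 51 s, if anything falls off the work surface, if the arm or the gripper's body presses on something with over 40 N, if the wrist force passes 120 N, or if a joint passes its speed limit or range.

ROBOT

A 6-joint arm with a two-finger parallel gripper is mounted at the origin on the work surface. World frame = base frame: x ahead of the robot, y to its left, z up, the work surface at z = 0. Lengths are in mm, angles in rad, forces in N, time in s.
With the tool pointing down it reaches from about 350 to 875 mm from the base axis. Payload 4.2 kg.
Tool frame: the origin (TCP) lies midway between the tips of the shut fingers; the grasp point (between the pads) lies 19 mm behind it (arm.tcp_to_grasp is the distance from the TCP to the grasp point, in mm); z points along the fingers, y is the line along which they close (so a half turn about z gives the same grasp; the last joint's range is limited). The gripper opens to 85 mm and grips with 20 to 120 N. Pads are 22 mm wide; open, the fingers measure 114 mm over their backs; the gripper's body (76 mm by 85 mm) begins 54 mm behind the grasp point. The pads swing forward as they close: fully open they stand 13 mm farther back than shut.
Start: joints at [1.515, 0.385, 0.008, 0, -1.194, -0.259], TCP at [193.484, 594.275, 231.312] pointing down, gripper open.
Joint ranges: [-3.14, 3.14], [-1.21, 2.06], [-1.07, 1.41], [-3.16, 2.05], [-2.99, -0.16], [-3.1, 3.1]. Speed limits (rad/s): [2.79, 2.79, 3.14, 3.14, 3.14, 3.14].

INTERFACE

Orientations are given as a unit quaternion [x, y, z, w].
In Python, from bench import arm, get_image gives the robot as it stands.
- The arm moves only by the tool drive_tool, never from a script. Its argument "deltas" is a list of rows, each a list of 2 entries, a list of its own where there are three numbers: the shift along the tool's x, y, z in cm, then the turn, a rotation vector about the tool's x, y, z in degrees. In form: [[[x, y, z], [ax, ay, az]], ...]. A call has 1 to 12 rows; each row shifts and turns the commanded pose from where the row before left it, along the tool's axes as they then stand; what a row does not reach is not made up. A row lasts 1/10 s, in which the tool goes at most 50 mm and 8.59 degrees, less where a joint would pass 70% of its speed; a pose out of reach is approached as far as the arm can. A call with a gripper value outside its range is refused whole. "claw" is the finger opening in cm, from 0 to 8.54, set as the call begins (left out, the last holds). The fingers move at their own pace and stop on an object; the grip force is fixed at half the most. Time passes only in rows, so rows that do not move let the fingers close. It gives the time, the measured TCP pose, the force, the opening and the grip force at its end, in the units of the state.
- arm.read_state(): the state, without advancing time (a new reading comes with each control period).
- get_image(name): name is "scene" or "top" or "wrist"; returns a dict with "img" (384x512x3 uint8, red, green, blue), "fx", "fy", "cx", "cy" (pixels), "eye" and "orientation" of the camera in the world; the wrist camera has in their place "mount" (4x4, takes a point from camera to tool coordinates, whose origin is the TCP and whose axes are the flange's). Camera axes: x right, y down, z forward; pixel columns grow to the right and rows downward; lengths in mm; the calibration is good to about 2 mm. The wrist camera is an equidistant fisheye: a pixel r from the principal point sees the ray r / f radians off the axis. A picture is of the moment at which its call begins: read the wrist's pose just before it. There is no depth.
- arm.job_done(): hands the job in; it is judged then, once.
The state is a dict: "clock": time; "joints": joint angles; "joint_vel": joint speeds; "joint_efforts": joint torques, N m; "position": TCP position; "ee_rot": TCP orientation; "contact_force": force on the tool from outside, world axes, zero at the start; "wrist_torque": the same for the moment, N m; "gripper_width": finger opening in mm; "grasp_force": force on a finger pad.
Only numpy, scipy, OpenCV 4.12 (cv2) and the standard library are available. Lean on these libraries where they do the work, as an engineer would, in place of code of your own. Each camera call takes 0.05 s, during which the arm holds its last target. There are 200 camera calls.

## Working session

There is one attempt and no reset: what is moved stays moved. The work goes in short steps, Python scripts to look and compute and a tool call to move; the robot and the scene stay as the last step left them, time stands still between calls to the robot, and variables do not carry over. Pictures are saved under pics/ and viewed, at most 10 in all, crops included, and the job is handed in when it is done.

Besides the shell and the picture viewer there is one more tool, called by a JSON object that holds its "api" and its "payload". drive_tool: Moves the arm, as the interface text tells. Its arguments: {"type":"object","properties":{"deltas":{"type":"array"},"claw":{"type":"number"}},"required":["deltas"]}

```bash
mkdir -p pics
python3 - <<'E'
from bench import arm,get_image
import cv2,pickle
s=arm.read_state();print(s)
d={}
for n in ["scene","top","wrist"]:
    g=get_image(n);d[n]=g;print(n,{k:v for k,v in g.items() if k!='img'})
    cv2.imwrite(f'pics/{n}0.png',g['img'][:,:,::-1])
d['state']=s
pickle.dump(d,open('d0.pkl','wb'))
E
```

```text
{'clock': 0.0, 'joints': array([ 1.51464580e+00,  3.85557202e-01,  6.62033747e-03, -5.04705113e-04,
       -1.19400931e+00, -2.58635663e-01]), 'joint_vel': array([-1.73815590e-03, -1.12326905e-03, -1.66580501e-03, -1.64178962e-03,
       -3.46902405e-04,  8.60744885e-05]), 'joint_efforts': array([-8.87214956e-04, -3.92293561e+01,  1.88409001e+01,  4.18623537e+00,
       -4.54081179e-03, -7.15202191e-07]), 'position': array([193.28621061, 593.74040017, 230.21820755]), 'ee_rot': array([ 9.87624061e-01, -1.56835913e-01, -1.24707487e-04,  1.09312267e-03]), 'contact_force': array([-0.74188032, -0.08920898,  0.10975742]), 'wrist_torque': array([ 0.02499215, -0.0273837 ,  0.05563994]), 'grasp_force': 0.0, 'gripper_width': 85.2410987137197}
scene {'fx': 418.75565418994944, 'fy': 418.75565418994944, 'cx': 255.41360563513254, 'cy': 203.3474681966609, 'eye': array([1301.84983059, -672.93749018,  828.86194487]), 'orientation': array([ 0.82087253,  0.31956665, -0.17462393, -0.43994536])}
top {'fx': 373.73486944613376, 'fy': 373.73486944613376, 'cx': 255.34083566992499, 'cy': 189.25669211419284, 'eye': array([ 398.98328098,   69.43901164, 1376.48706471]), 'orientation': array([-0.70115434,  0.70811483, -0.05426064,  0.06333849])}
wrist {'fx': 297.3186396354542, 'fy': 297.3186396354542, 'cx': 259.7147967657716, 'cy': 192.1449183620767, 'mount': array([[-2.69018227e-04, -9.47478687e-01, -3.19818802e-01,
         8.15117589e+01],
       [ 9.99999759e-01, -4.59425514e-04,  5.19912272e-04,
        -2.61261886e-01],
       [-6.39538714e-04, -3.19818585e-01,  9.47478582e-01,
        -1.42066749e+02],
       [ 0.00000000e+00,  0.00000000e+00,  0.00000000e+00,
         1.00000000e+00]])}
```

View pics/scene0.png

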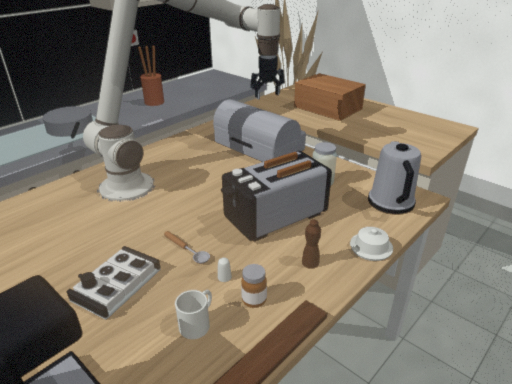

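View pics/top0.png

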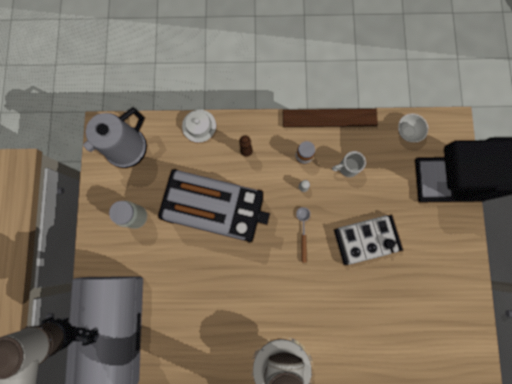

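The scene view shows the toaster, with its lever toward the strip. In the top view the round key is near (242,228), the bar near (245,213), the square near (249,197) and the lever near (263,215). The strip is near (368,240), the plug is in the right-hand socket near (390,243), and its rocker is near (382,226). I'll zoom in.

Run:
```python
import pickle,cv2,numpy as np
d=pickle.load(open('d0.pkl','rb'))
def crop(n,x,y,w,h,k): return cv2.resize(d[n]['img'][y:y+h,x:x+w,::-1],None,fx=k,fy=k,interpolation=cv2.INTER_CUBIC)
a=crop('top',225,180,50,65,6);b=crop('top',330,210,75,58,6)
c=crop('scene',220,155,62,55,6);e=crop('scene',68,245,95,70,4.7)
im=np.zeros((600,800,3),np.uint8)
def put(p,x,y):
    p=p[:600-y,:800-x]; im[y:y+p.shape[0],x:x+p.shape[1]]=p
put(crop('top',225,180,50,60,5),0,0);put(crop('top',330,210,75,55,5),270,0)
put(crop('scene',220,155,66,58,5),0,305);put(crop('scene',68,245,95,58,5),335,305)
cv2.imwrite('pics/crops.png',im)
```

```text
(no output)
```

View pics/crops.png

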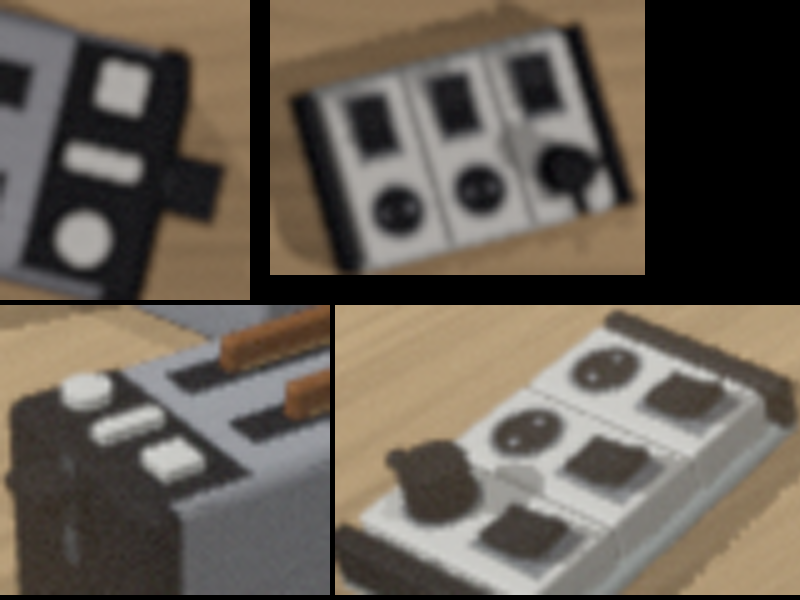

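The crops confirm the plug stands on the right-hand (-y) socket, whose rocker in the top view is near (382.6,226). The key order from the robot outward is round, bar, square. The lever tab is at top (264,217), on the right-hand end. Next I'll measure with masks and triangulate.

```bash
cat > h.py <<'E'
import pickle,cv2,numpy as np
from scipy.spatial.transform import Rotation as R
def ray(g,u,v):
    return g['eye'],R.from_quat(g['orientation']).apply([(u-g['cx'])/g['fx'],(v-g['cy'])/g['fy'],1.])
def plane(g,u,v,z):
    e,r=ray(g,u,v);return e+r*(z-e[2])/r[2]
def tri(a,b):
    (e1,r1),(e2,r2)=a,b
    t=np.linalg.lstsq(np.c_[r1,-r2],e2-e1,rcond=None)[0]
    p,q=e1+r1*t[0],e2+r2*t[1];return (p+q)/2,np.linalg.norm(p-q)
def blobs(g,box,f,amin=8,k=4):
    x,y,w,h=box;c=cv2.resize(g['img'][y:y+h,x:x+w],None,fx=k,fy=k,interpolation=cv2.INTER_CUBIC)
    m=f(c.astype(int)).astype(np.uint8)
    n,l,s,ce=cv2.connectedComponentsWithStats(m,connectivity=4)
    return [(round(s[i,4]/k/k,1),np.round((ce[i]+.5)/k-.5+[x,y],2), np.round(np.array(cv2.minAreaRect(np.argwhere(l==i)[:,::-1].astype(np.float32))[1])/k,1)) for i in range(1,n) if s[i,4]>amin*k*k]
E
python3 - <<'E'
from h import *
d=pickle.load(open('d0.pkl','rb'));T,S=d['top'],d['scene']
br=lambda c:(c.min(2)>140); dk=lambda c:c.max(2)<75
print('top keys');[print(b) for b in blobs(T,(236,188,20,52),br)]
print('scene keys');[print(b) for b in blobs(S,(230,166,36,30),br)]
print('top dark strip');[print(b) for b in blobs(T,(330,210,75,58),dk)]
print('scene dark strip');[print(b) for b in blobs(S,(68,245,95,70),lambda c:c.max(2)<85)]
print('top dark toaster');[print(b) for b in blobs(T,(225,180,50,65),dk)]
E
```

```text
top keys
(np.float64(61.1), array([248.99, 197.13]), array([8. , 8.1]))
(np.float64(47.8), array([245.23, 212.19]), array([13.7,  3.8]))
(np.float64(65.4), array([241.27, 227.45]), array([8.8, 8.8]))
scene keys
(np.float64(134.1), array([257.15, 173.41]), array([26. , 10.3]))
(np.float64(54.1), array([236.43, 171.18]), array([7. , 9.6]))
(np.float64(44.8), array([244.73, 178.  ]), array([ 4.1, 14.2]))
(np.float64(58.1), array([253.67, 185.08]), array([ 6.8, 10.9]))
top dark strip
(np.float64(236.6), array([392.41, 237.8 ]), array([37.4, 17.3]))
(np.float64(86.0), array([382.45, 226.27]), array([12. ,  7.6]))
(np.float64(84.0), array([366.21, 230.39]), array([11.9,  7.6]))
(np.float64(218.1), array([340.72, 246.34]), array([38.2,  6.1]))
(np.float64(85.0), array([349.88, 234.57]), array([11.9,  7.6]))
(np.float64(65.6), array([371.51, 247.5 ]), array([8.8, 8.8]))
(np.float64(66.4), array([355.14, 251.74]), array([9., 9.]))
scene dark strip
(np.float64(123.0), array([145.11, 257.23]), array([41.4,  7.9]))
(np.float64(42.6), array([121.68, 257.48]), array([ 6.2, 10.8]))
(np.float64(77.8), array([137.56, 263.13]), array([14.1,  7.5]))
(np.float64(54.1), array([105.93, 270.09]), array([ 6.9, 12.4]))
(np.float64(91.1), array([122.2 , 276.27]), array([14.8,  8.3]))
(np.float64(195.1), array([ 87.77, 280.11]), array([16.4, 14.5]))
(np.float64(112.8), array([105.5 , 290.46]), array([15.6,  9.5]))
(np.float64(416.8), array([ 87.19, 302.59]), array([47. , 10.6]))
(np.float64(53.8), array([ 70.6 , 310.64]), array([10.8,  8. ]))
top dark toaster
(np.float64(1046.9), array([248.76, 214.15]), array([35.2, 53.4]))
(np.float64(51.1), array([227.35, 196.26]), array([9.5, 6.2]))
```

Run:
```python
from h import *
np.set_printoptions(precision=1,suppress=True)
d=pickle.load(open('d0.pkl','rb'));T,S=d['top'],d['scene']
def show(n,t,s,z):
    print(n,*tri(ray(T,*t),ray(S,*s)),'top@z',plane(T,*t,z),'sc@z',plane(S,*s,z))
show('square',(248.99,197.13),(253.67,185.08),192)
show('bar',(245.23,212.19),(244.73,178),192)
show('round',(241.27,227.45),(236.43,171.18),192)
show('rockP',(382.45,226.27),(105.5,290.46),49)
show('rock1',(366.21,230.39),(122.2,276.27),49)
show('rock2',(349.88,234.57),(137.56,263.13),49)
show('s1',(371.51,247.5),(105.93,270.09),40)
show('s2',(355.14,251.74),(121.68,257.48),40)
sq=plane(T,248.99,197.13,192);ro=plane(T,241.27,227.45,192)
ux=(sq-ro);L=np.linalg.norm(ux);ux/=L;uy=np.array([-ux[1],ux[0],0])
bar=(sq+ro)/2
print('keysp',L,'ux',ux,'lever_top', bar-uy*62,'yaw',np.degrees(np.arctan2(ux[1],ux[0])))
p=plane(T,382.45,226.27,49);q=plane(T,349.88,234.57,49)
vy=q-p;L=np.linalg.norm(vy);vy/=L;vx=np.array([vy[1],-vy[0],0]);print('rocksp',L,'vx',vx,'press',p+vx*14.5,np.degrees(np.arctan2(vx[1],vx[0])))
for z in(172,):print('levertab px->',plane(T,264,217.6,z))
print(R.from_quat(d['state']['ee_rot']).as_matrix())
```

```text
square [573.  104.2 188.8] 0.6742892564718057 top@z [572.8 104.4 192. ] sc@z [576.5 100.  192. ]
bar [524.5 116.5 188.9] 0.8105131399974813 top@z [524.5 116.6 192. ] sc@z [528.1 112.3 192. ]
round [476.1 129.2 189.3] 0.7554937158479519 top@z [476.2 129.4 192. ] sc@z [479.4 125.5 192. ]
rockP [ 484.5 -364.7   43.3] 2.927761689183794 top@z [ 484.9 -361.6   49. ] sc@z [ 489.3 -368.    49. ]
rock1 [ 470.5 -306.4   43.6] 2.6518495479841055 top@z [ 471.  -303.7   49. ] sc@z [ 475.3 -309.9   49. ]
rock2 [ 456.3 -248.    43.7] 2.685351841428361 top@z [ 456.9 -245.6   49. ] sc@z [ 461.1 -251.9   49. ]
s1 [ 411.1 -321.9   39.6] 0.9942451164485702 top@z [ 411.3 -321.4   40. ] sc@z [ 411.1 -322.4   40. ]
s2 [ 397.  -263.5   39.7] 0.5226190194261993 top@z [ 397.1 -263.2   40. ] sc@z [ 397.1 -263.8   40. ]
keysp 99.77090579638788 ux [ 1.  -0.3  0. ] lever_top [509.   56.9 192. ] yaw -14.50355483419359
rocksp 119.28597728839254 vx [1.  0.2 0. ] press [ 499.  -358.2   49. ] 13.578427400955
levertab px-> [508.5  56.9 172. ]
[[ 1.  -0.3 -0. ]
 [-0.3 -1.  -0. ]
 [ 0.   0.  -1. ]]
```

{"api": "drive_tool", "payload": {"deltas": [[[0,0,-0.7],[0,0,8.5]],[[0,0,-0.7],[0,0,8.5]],[[0,0,-0.7],[0,0,8.5]],[[0,0,-0.7],[0,0,8.5]],[[0,0,-0.7],[0,0,8.5]],[[0,0,-0.7],[0,0,8.5]],[[0,0,-0.7],[0,0,8.5]],[[0,0,-0.7],[0,0,8.5]],[[0,0,-0.7],[0,0,8.5]],[[0,0,-0.7],[0,0,8.5]],[[0,0,-0.7],[0,0,8.5]],[[0,0,0],[0,0,0]]], "claw": 0}}

```text
clock: 1.35
position: [193.6, 594.6, 309.1]
ee_rot: [-0.563, 0.827, 0.001, 0.001]
contact_force: [0.5, 0.5, -0.8]
gripper_width: 0.1
grasp_force: 0.0
```

```bash
cat > go.py <<'E'
import sys
from h import *
from bench import arm
s=arm.read_state();np.set_printoptions(precision=2,suppress=True)
r=R.from_quat(s['ee_rot']);m=r.as_matrix()
print('t',s['clock'],'pos',s['position'],'yaw',np.degrees(np.arctan2(m[1,0],m[0,0])),'z',m[:,2],'q',s['joints'],'f',s['contact_force'],'w',s['gripper_width'])
for a in sys.argv[1:]:
    x,y,z,yaw=map(float,a.split(','))
    t=R.from_euler('z',yaw,degrees=True)*R.from_euler('x',180,degrees=True)
    print(a,'shift cm',r.inv().apply(np.array([x,y,z])-s['position'])/10,'turn',np.degrees((r.inv()*t).as_rotvec()))
E
python3 go.py 390,100,300,-166.4 499.5,-361.5,150,-166.4
```

```text
t 1.35 pos [193.57 594.57 309.06] yaw -111.51932257143599 z [ 0.  0. -1.] q [ 1.51  0.34  0.14  0.   -1.37 -1.89] f [ 0.47  0.5  -0.76] w 0.10807303359994713
390,100,300,-166.4 shift cm [ 38.81 -36.42   0.84] turn [ 0.05  0.07 54.88]
499.5,-361.5,150,-166.4 shift cm [ 77.74 -63.53  15.78] turn [ 0.05  0.07 54.88]
```

{"api": "drive_tool", "payload": {"deltas": [[[3.2,-3.0,0],[0,0,0]],[[3.2,-3.0,0],[0,0,0]],[[3.2,-3.0,0],[0,0,0]],[[3.2,-3.0,0],[0,0,0]],[[3.2,-3.0,0],[0,0,0]],[[3.2,-3.0,0],[0,0,0]],[[3.2,-3.0,0],[0,0,0]],[[3.2,-3.0,0],[0,0,0]],[[3.2,-3.0,0],[0,0,0]],[[3.2,-3.0,0],[0,0,0]],[[3.2,-3.0,0],[0,0,0]],[[3.2,-3.0,0],[0,0,0]]]}}

```text
clock: 2.55
position: [387.3, 103.1, 308.1]
ee_rot: [-0.564, 0.826, 0.0, 0.0]
contact_force: [1.5, -0.2, -0.0]
gripper_width: 0.1
grasp_force: 0.0
```

{"api": "drive_tool", "payload": {"deltas": [[[0,0,0],[0,0,7.84]],[[0,0,0],[0,0,7.84]],[[0,0,0],[0,0,7.84]],[[0,0,0],[0,0,7.84]],[[0,0,0],[0,0,7.84]],[[0,0,0],[0,0,7.84]],[[0,0,0],[0,0,7.84]],[[0,0,0],[0,0,0]]]}}

```text
clock: 3.35
position: [387.1, 104.8, 307.8]
ee_rot: [-0.12, 0.993, -0.0, -0.0]
contact_force: [0.9, -0.1, -0.0]
gripper_width: -0.4
grasp_force: 0.0
```

```bash
python3 go.py 499.5,-361.5,150,-166.4
```

```text
t 3.35 pos [387.06 104.78 307.85] yaw -166.2445460901502 z [-0. -0. -1.] q [ 0.67 -0.07 -0.35 -0.   -1.29 -2.  ] f [ 0.87 -0.08 -0.05] w -0.43137784824319697
499.5,-361.5,150,-166.4 shift cm [  0.15 -47.96  15.79] turn [-0.   -0.05  0.16]
```

{"api": "drive_tool", "payload": {"deltas": [[[0,-4.8,0],[0,0,0]],[[0,-4.8,0],[0,0,0]],[[0,-4.8,0],[0,0,0]],[[0,-4.8,0],[0,0,0]],[[0,-4.8,2],[0,0,0]],[[0,-4.8,2],[0,0,0]],[[0,-4.8,2],[0,0,0]],[[0,-4.8,2],[0,0,0]],[[0,-4.8,2],[0,0,0]],[[0,-4.8,2],[0,0,0]],[[0.1,0,2],[0,0,0]],[[0,0,0],[0,0,0]]]}}

```text
clock: 4.55
position: [494.2, -351.2, 168.4]
ee_rot: [-0.119, 0.993, 0.003, -0.004]
contact_force: [-0.1, -0.5, 0.1]
gripper_width: 0.2
grasp_force: 0.0
```

```bash
python3 go.py 499.5,-361.5,60,-166.4
python3 - <<'E'
from bench import arm,get_image
import cv2
s=arm.read_state()
g=get_image('wrist');a=g['img'][:,:,::-1].copy()
# project TCP
import numpy as np
from h import R
M=np.linalg.inv(g['mount'])
r=R.from_quat(s['ee_rot'])
for P,c in (([499,-361,54],(0,0,255)),([484.8,-365,49],(0,255,0))):
    t=r.inv().apply(np.array(P)-s['position']);p=(M@np.r_[t,1])[:3]
    th=np.arctan2(np.hypot(*p[:2]),p[2]);k=g['fx']*th/np.hypot(*p[:2])
    u=(g['cx']+k*p[0],g['cy']+k*p[1]);print(u);cv2.circle(a,tuple(int(round(v)) for v in u),2,c,-1)
cv2.imwrite('pics/w1.png',a)
E
```

```text
t 4.55 pos [ 494.17 -351.22  168.41] yaw -166.33428892628405 z [-0.01  0.   -1.  ] q [-0.35  0.41 -0.12 -0.   -1.05 -0.98] f [-0.1  -0.48  0.08] w 0.24737016059648045
499.5,-361.5,60,-166.4 shift cm [-0.35 -1.19 10.83] turn [ 0.34 -0.38  0.06]
(np.float64(246.74322301623238), np.float64(191.70178018375555))
(np.float64(246.14643386278732), np.float64(174.6262447923785))
```

View pics/w1.png

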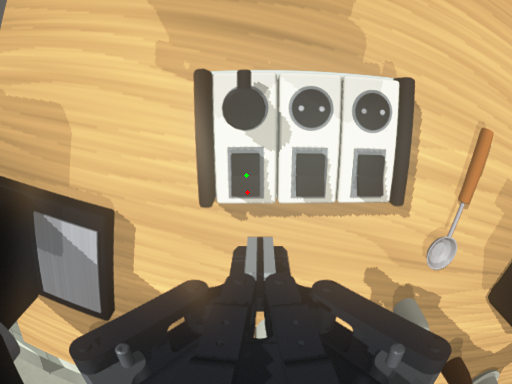

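The wrist view shows the plug at (245,107) and its rocker spanning about (228–265, 150–197). My projected pivot and pressing point land on the rocker, so I'll press there.

{"api": "drive_tool", "payload": {"deltas": [[[0,-0.6,1],[0,0,0]],[[-0.1,0,3],[0,0,0]],[[0,0,3],[0,0,0]],[[0,0,2],[0,0,0]],[[0,0,0],[0,0,0]],[[0,0,0],[0,0,0]]]}}

```text
clock: 5.2
position: [500.0, -356.7, 84.3]
ee_rot: [-0.119, 0.993, -0.001, 0.001]
contact_force: [0.0, -0.2, 0.2]
gripper_width: 0.2
grasp_force: 0.0
```

```bash
python3 go.py 499.5,-361.5,47,-166.4
```

```text
t 5.2 pos [ 499.96 -356.66   84.29] yaw -166.27593396148393 z [ 0. -0. -1.] q [-0.36  0.5  -0.21  0.   -0.86 -0.98] f [ 0.03 -0.18  0.23] w 0.23842374065763933
499.5,-361.5,47,-166.4 shift cm [ 0.16 -0.45  3.73] turn [-0.1   0.08  0.12]
```

{"api": "drive_tool", "payload": {"deltas": [[[0.1,-0.4,1],[0,0,0]],[[0,0,1],[0,0,0]],[[0,0,0.4],[0,0,0]],[[0,0,0.4],[0,0,0]],[[0,0,0.4],[0,0,0]],[[0,0,0.4],[0,0,0]],[[0,0,0],[0,0,0]],[[0,0,0],[0,0,0]]]}}

```text
clock: 6.0
position: [499.7, -360.8, 49.1]
ee_rot: [-0.119, 0.993, -0.001, 0.001]
contact_force: [-1.7, 4.4, 10.9]
gripper_width: -0.2
grasp_force: 5.4
```

{"api": "drive_tool", "payload": {"deltas": [[[0,0,0.2],[0,0,0]],[[0,0,0.1],[0,0,0]],[[0,0,0],[0,0,0]],[[0,0,0],[0,0,0]]]}}

```text
clock: 6.4
position: [499.8, -360.8, 48.9]
ee_rot: [-0.119, 0.993, -0.001, 0.001]
contact_force: [-4.5, 7.7, 24.5]
gripper_width: 0.4
grasp_force: 12.0
```

{"api": "drive_tool", "payload": {"deltas": [[[0,0,-2],[0,0,0]],[[0,0,-4],[0,0,0]],[[0,0,-4],[0,0,0]],[[0,0,-4],[0,0,0]],[[0,0,-4],[0,0,0]],[[0,0,-4],[0,0,0]],[[0,0,0],[0,0,0]],[[0,0,0],[0,0,0]]]}}

```text
clock: 7.2
position: [499.1, -360.9, 264.8]
ee_rot: [-0.118, 0.993, -0.0, 0.001]
contact_force: [-0.3, -0.1, -0.9]
gripper_width: -0.1
grasp_force: 0.0
```

```bash
python3 go.py 508.5,55.5,240,-104.5
python3 - <<'E'
from bench import arm,get_image
import cv2,numpy as np
g=get_image('wrist');a=g['img'][60:260,160:440,::-1];b=get_image('scene')['img'][245:315,68:163,::-1]
a=cv2.resize(a,(560,400),interpolation=3);b=cv2.resize(b,(475,350),interpolation=3)[:200]
im=np.zeros((600,560,3),np.uint8);im[:400]=a;im[400:,:475]=b
cv2.imwrite('pics/w2.png',im)
E
```

```text
t 7.2 pos [ 499.11 -360.85  264.75] yaw -166.43049011563207 z [ 0. -0. -1.] q [-0.36  0.35  0.04 -0.   -1.26 -0.97] f [-0.32 -0.06 -0.94] w -0.050249915024979594
508.5,55.5,240,-104.5 shift cm [-10.68  40.26   2.46] turn [ -0.12   0.08 -61.93]
```

View pics/w2.png

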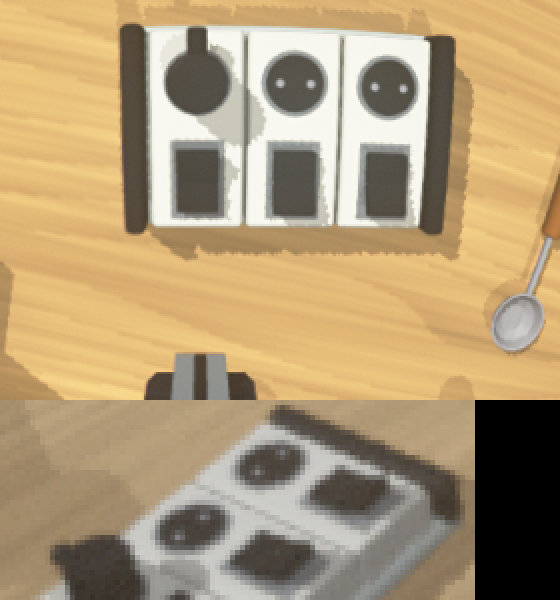

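The rocker hit a hard stop at z = 49 mm, which is the "on" height, and its shading now differs from the two neighbours at right in the wrist crop. So it's on. Next is the lever.

{"api": "drive_tool", "payload": {"deltas": [[[0,0,0],[0,0,-7.75]],[[0,0,0],[0,0,-7.75]],[[0,0,0],[0,0,-7.75]],[[0,0,0],[0,0,-7.75]],[[0,0,0],[0,0,-7.75]],[[0,0,0],[0,0,-7.75]],[[0,0,0],[0,0,-7.75]],[[0,0,0],[0,0,-7.75]],[[0,0,0],[0,0,0]]]}}

```text
clock: 8.2
position: [498.3, -360.6, 261.9]
ee_rot: [-0.613, 0.79, 0.002, -0.001]
contact_force: [-0.6, -0.1, 0.1]
gripper_width: 0.4
grasp_force: 0.0
```

```bash
python3 go.py 508.5,55.5,265,-104.5
```

```text
t 8.2 pos [ 498.33 -360.56  261.89] yaw -104.4345100344401 z [-0.  0. -1.] q [-0.36  0.35  0.03 -0.   -1.26  0.11] f [-0.58 -0.14  0.06] w 0.40217326436981243
508.5,55.5,265,-104.5 shift cm [-40.55   9.39  -0.25] turn [0.21 0.04 0.07]
```

{"api": "drive_tool", "payload": {"deltas": [[[-4.0,0.95,0],[0,0,0]],[[-4.0,0.95,0],[0,0,0]],[[-4.0,0.95,0],[0,0,0]],[[-4.0,0.95,0],[0,0,0]],[[-4.0,0.95,0],[0,0,0]],[[-4.0,0.95,0],[0,0,0]],[[-4.0,0.95,0],[0,0,0]],[[-4.0,0.95,0],[0,0,0]],[[-4.0,0.95,0],[0,0,0]],[[-4.0,0.95,0],[0,0,0]],[[0,0,0],[0,0,0]],[[0,0,0],[0,0,0]]]}}

```text
clock: 9.4
position: [506.0, 51.0, 263.0]
ee_rot: [-0.613, 0.79, 0.0, -0.001]
contact_force: [-0.5, 0.3, 0.8]
gripper_width: -0.5
grasp_force: 0.0
```

```bash
python3 go.py 508.5,55.5,185,-104.5
python3 - <<'E'
from bench import arm,get_image
import cv2
s=arm.read_state()
g=get_image('wrist');a=g['img'][:,:,::-1].copy()
import numpy as np
from h import R
M=np.linalg.inv(g['mount'])
r=R.from_quat(s['ee_rot'])
for P,c in (([508.5,56,172],(0,0,255)),([476.2,129.3,192],(0,255,0))):
    t=r.inv().apply(np.array(P)-s['position']);p=(M@np.r_[t,1])[:3]
    th=np.arctan2(np.hypot(*p[:2]),p[2]);k=g['fx']*th/np.hypot(*p[:2])
    u=(g['cx']+k*p[0],g['cy']+k*p[1]);print(u);cv2.circle(a,tuple(int(round(v)) for v in u),2,c,-1)
cv2.imwrite('pics/w3.png',a)
E
```

```text
t 9.4 pos [506.04  50.99 262.96] yaw -104.4219609278307 z [-0. -0. -1.] q [ 0.42  0.16 -0.22 -0.   -1.19 -0.67] f [-0.49  0.28  0.84] w -0.5407851871442158
508.5,55.5,185,-104.5 shift cm [-0.51 -0.14  7.8 ] turn [ 0.1  -0.08  0.08]
(np.float64(257.2506407576112), np.float64(202.45489451395807))
(np.float64(314.0703302034059), np.float64(277.4782223303635))
```

View pics/w3.png

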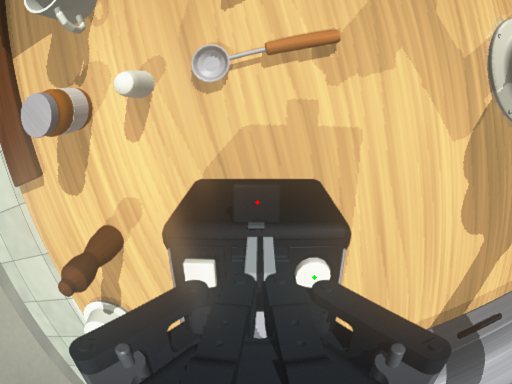

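The wrist view shows the lever tab around (257,203) with my mark centred on it, and the round key at about (313,273) matching its mark. I'll go down onto the lever.

{"api": "drive_tool", "payload": {"deltas": [[[-0.5,-0.1,1.8],[0,0,0]],[[0,0,2],[0,0,0]],[[0,0,2],[0,0,0]],[[0,0,2],[0,0,0]],[[0,0,0.5],[0,0,0]],[[0,0,0.5],[0,0,0]],[[0,0,0.5],[0,0,0]],[[0,0,0.5],[0,0,0]]]}}

```text
clock: 10.25
position: [509.3, 54.5, 166.8]
ee_rot: [-0.613, 0.79, -0.001, 0.001]
contact_force: [-0.3, -1.3, 3.3]
gripper_width: -0.1
grasp_force: 1.9
```

{"api": "drive_tool", "payload": {"deltas": [[[0,0,0.5],[0,0,0]],[[0,0,0.5],[0,0,0]],[[0,0,0.5],[0,0,0]],[[0,0,0.5],[0,0,0]],[[0,0,0.5],[0,0,0]],[[0,0,0],[0,0,0]],[[0,0,0],[0,0,0]]]}}

```text
clock: 10.95
position: [508.0, 55.1, 140.0]
ee_rot: [-0.613, 0.79, 0.001, -0.001]
contact_force: [-0.1, 0.2, -0.5]
gripper_width: 0.1
grasp_force: 0.0
```

{"api": "drive_tool", "payload": {"deltas": [[[0,0,0.2],[0,0,0]],[[0,0,0.2],[0,0,0]],[[0,0,0.1],[0,0,0]],[[0,0,0.1],[0,0,0]],[[0,0,0],[0,0,0]],[[0,0,0],[0,0,0]]]}}

```text
clock: 11.55
position: [508.2, 55.1, 136.9]
ee_rot: [-0.613, 0.79, 0.0, -0.0]
contact_force: [-7.4, 1.7, 14.9]
gripper_width: -0.5
grasp_force: 7.4
```

The lever is at its stop (z = 137 mm, 15 N). I'll lift and head for the round key.

{"api": "drive_tool", "payload": {"deltas": [[[0,0,-1],[0,0,0]],[[0,0,-3],[0,0,0]],[[0,0,-3],[0,0,0]],[[0,0,-3],[0,0,0]],[[0,0,-2],[0,0,0]],[[0,0,0],[0,0,0]],[[0,0,0],[0,0,0]]]}}

```text
clock: 12.25
position: [508.4, 54.9, 254.4]
ee_rot: [-0.613, 0.79, 0.0, 0.0]
contact_force: [-0.3, 0.0, 0.5]
gripper_width: 0.1
grasp_force: 0.0
```

```bash
python3 go.py 475.5,129,215,-104.5
python3 - <<'E'
from bench import get_image
import cv2,numpy as np
a=get_image('wrist')['img'][100:350,100:420,::-1];b=get_image('scene')['img'][120:240,210:340,::-1]
im=np.hstack([cv2.resize(a,(448,350),interpolation=3),cv2.resize(b,(352,350),interpolation=3)])
cv2.imwrite('pics/w4.png',im)
E
```

```text
t 12.25 pos [508.35  54.91 254.42] yaw -104.43441468485024 z [-0.  0. -1.] q [ 0.43  0.17 -0.23 -0.   -1.17 -0.68] f [-0.25  0.01  0.49] w 0.1350243290682311
475.5,129,215,-104.5 shift cm [-6.35  5.03  3.95] turn [0.03 0.03 0.07]
```

View pics/w4.png

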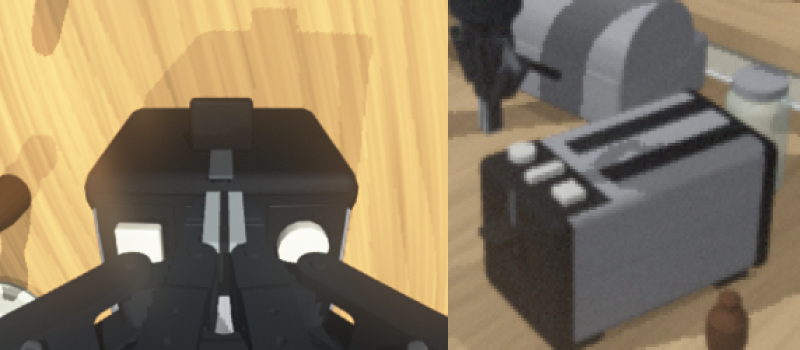

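The lever tab is down and the bread has gone in. Now the round key.

{"api": "drive_tool", "payload": {"deltas": [[[-2.1,1.65,0],[0,0,0]],[[-2.1,1.65,0],[0,0,0]],[[-2.1,1.7,0],[0,0,0]],[[0,0,2],[0,0,0]],[[0,0,2],[0,0,0]],[[0,0,0],[0,0,0]],[[0,0,0],[0,0,0]]]}}

```text
clock: 13.05
position: [475.8, 128.0, 214.3]
ee_rot: [-0.613, 0.79, -0.0, -0.001]
contact_force: [0.6, -0.1, 1.2]
gripper_width: -0.1
grasp_force: 0.0
```

```bash
python3 go.py 475.5,129,187,-104.5
```

```text
t 13.05 pos [475.83 128.03 214.31] yaw -104.40589002617496 z [-0. -0. -1.] q [ 0.59  0.17 -0.33  0.   -1.07 -0.85] f [ 0.58 -0.07  1.23] w -0.07756100165328639
475.5,129,187,-104.5 shift cm [-0.09  0.05  2.73] turn [ 0.06 -0.11  0.09]
```

{"api": "drive_tool", "payload": {"deltas": [[[0,0,1],[0,0,0]],[[0,0,0.8],[0,0,0]],[[0,0,0.4],[0,0,0]],[[0,0,0.2],[0,0,0]],[[0,0,0.2],[0,0,0]],[[0,0,0.1],[0,0,0]],[[0,0,0.1],[0,0,0]],[[0,0,0],[0,0,0]],[[0,0,0],[0,0,0]]]}}

```text
clock: 13.95
position: [475.8, 128.0, 187.2]
ee_rot: [-0.613, 0.79, -0.0, -0.0]
contact_force: [-3.5, -1.7, 4.8]
gripper_width: 0.1
grasp_force: 2.3
```

Nearly at the stop, so I'll push a little more until the force rises.

{"api": "drive_tool", "payload": {"deltas": [[[0,0,0.1],[0,0,0]],[[0,0,0.1],[0,0,0]],[[0,0,0.1],[0,0,0]],[[0,0,0],[0,0,0]],[[0,0,0],[0,0,0]],[[0,0,0],[0,0,0]]]}}

```text
clock: 14.55
position: [475.9, 128.1, 186.8]
ee_rot: [-0.613, 0.79, -0.001, 0.0]
contact_force: [-8.6, -2.1, 18.7]
gripper_width: -0.1
grasp_force: 9.2
```

{"api": "drive_tool", "payload": {"deltas": [[[0,0,-1],[0,0,0]],[[0,0,-3],[0,0,0]],[[0,0,-3],[0,0,0]],[[0,0,-3],[0,0,0]],[[0,0,0],[0,0,0]],[[0,0,0],[0,0,0]],[[0,0,0],[0,0,0]]]}}

```text
clock: 15.25
position: [475.5, 128.3, 282.5]
ee_rot: [-0.613, 0.79, 0.0, -0.001]
contact_force: [0.4, -0.8, 0.8]
gripper_width: -0.1
grasp_force: 0.0
```

Run:
```python
from bench import get_image
import cv2,numpy as np,pickle
d=pickle.load(open('d0.pkl','rb'))
b=get_image('scene')['img'];t=get_image('top')['img']
c=lambda i,x,y,w,h:cv2.resize(i[y:y+h,x:x+w,::-1],(400,300),interpolation=3)
im=np.vstack([np.hstack([c(d['scene']['img'],68,245,95,70),c(b,68,245,95,70)]),np.hstack([c(b,150,150,200,160),c(t,225,180,80,60)])])
cv2.imwrite('pics/w5.png',im)
```

```text
(no output)
```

View pics/w5.png

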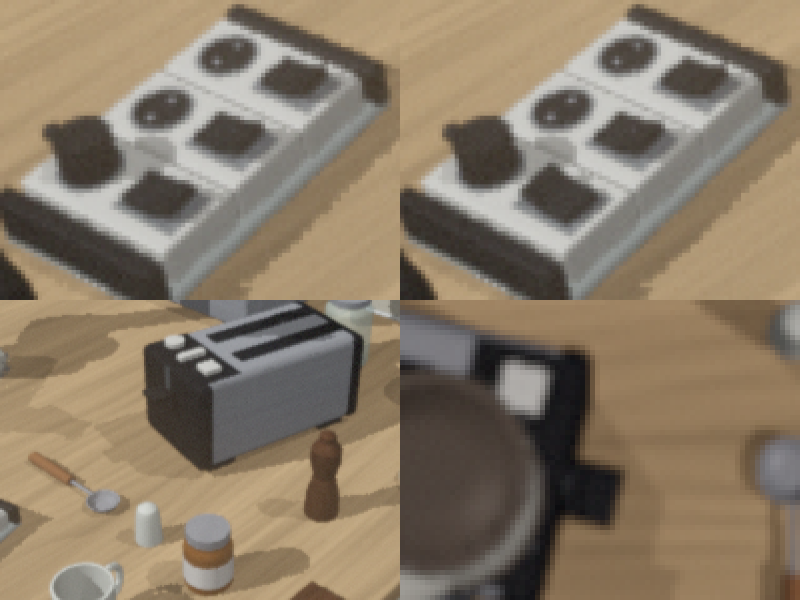

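The plugged socket's rocker is flipped in the after picture, top right. The neighbouring rockers are unchanged, the lever is down, the keys are out and the loose things stand where they did. I'll hand it in.

```bash
python3 -c "
from bench import arm
print(arm.job_done())"
```

```text
the job is handed in; nothing more can be done
None
```

The job is handed in, with no verdict returned: I pressed the plugged socket's rocker on, then the lever fully down, then the round key fully in and released it; the last pictures show nothing else moved.

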